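Snap the coin box lid shut all round

TASK

The lid lies on the clear coin box, but the four blue sections of its rim still stand up: press each one down with the fingertips until it snaps shut, all the way round. Only press: do not lift the box or shove it from its place, and leave the coin roll, stamp and glue stick beside it standing undisturbed.

Things in the scene. Friction and masses are not known exactly. Their poses are not given: they have to be found in the camera images.
- coin_box: Clear plastic coin box holding coloured coin rolls, loose on the cabinet top, about 1 kg with its contents. Origin: centre of its underside; z up. Walls 150 x 110 mm (x, y of the box), lid 170 x 130 mm with its rim. The middle of the lid is a fixed white panel whose top is 56 mm above the underside; round it are four blue rim sections, one a side, with white pieces at the corners.
- rim_front (a joint): Hinge of the blue rim section on the box's near (-x of the box) side, rad: 0 = standing open, as at the start, 0.40 = snapped shut (level). It turns about its inner edge, has two stable positions and nothing between: pushed down past about 0.23 it snaps shut and stays, let go before that it springs back open. It resists most at the beginning, about 6 N at the press point.
- press_front (a point): Point to press on the near (-x of the box) rim section: on its upper face, midway along its 72 mm length, 17 mm out from its hinge line and 9 mm in from its outer edge (the section is 26 mm deep, 6 mm thick). It moves with the section: shut it is 60 mm above the underside of the box, open about 6.5 mm higher; in the box frame it lies 76 mm along -x from the middle when shut.
- rim_back (a joint): Hinge of the blue rim section on the box's far (+x) side, rad: 0 = standing open, as at the start, 0.40 = snapped shut (level). It turns about its inner edge, has two stable positions and nothing between: pushed down past about 0.23 it snaps shut and stays, let go before that it springs back open. It resists most at the beginning, about 6 N at the press point.
- press_back (a point): Point to press on the far (+x) rim section: on its upper face, midway along its 72 mm length, 17 mm out from its hinge line and 9 mm in from its outer edge (the section is 26 mm deep, 6 mm thick). It moves with the section: shut it is 60 mm above the underside of the box, open about 6.5 mm higher; in the box frame it lies 76 mm along +x from the middle when shut.
- rim_left (a joint): Hinge of the blue rim section on the box's +y side, rad: 0 = standing open, as at the start, 0.40 = snapped shut (level). It turns about its inner edge, has two stable positions and nothing between: pushed down past about 0.23 it snaps shut and stays, let go before that it springs back open. It resists most at the beginning, about 6 N at the press point.
- press_left (a point): Point to press on the +y rim section: on its upper face, midway along its 112 mm length, 17 mm out from its hinge line and 9 mm in from its outer edge (the section is 26 mm deep, 6 mm thick). It moves with the section: shut it is 60 mm above the underside of the box, open about 6.5 mm higher; in the box frame it lies 56 mm along +y from the middle when shut.
- rim_right (a joint): Hinge of the blue rim section on the box's -y side, rad: 0 = standing open, as at the start, 0.40 = snapped shut (level). It turns about its inner edge, has two stable positions and nothing between: pushed down past about 0.23 it snaps shut and stays, let go before that it springs back open. It resists most at the beginning, about 6 N at the press point.
- press_right (a point): Point to press on the -y rim section: on its upper face, midway along its 112 mm length, 17 mm out from its hinge line and 9 mm in from its outer edge (the section is 26 mm deep, 6 mm thick). It moves with the section: shut it is 60 mm above the underside of the box, open about 6.5 mm higher; in the box frame it lies 56 mm along -y from the middle when shut.
- coin_roll: Bystander: blue wrapped roll of coins standing on end on the near side of the box, 28 mm across, 58 mm high. Origin: centre of its underside, z up.
- stamp: Bystander: rubber date stamp with a brown-red turned handle standing to the right (-y) of the box, 30 x 46 mm, 70 mm high. Origin: centre of its underside, z up.
- glue_stick: Bystander: white and green glue stick standing behind the box, 25 mm across, 88 mm high. Origin: centre of its underside, z up.

How it is judged:
At the end, for the whole second after the job is handed in: All four rim sections are snapped shut (each hinge within 0.04 rad of level); the box stands level, at rest, within 40 mm of where it stood; the coin roll, stamp and glue stick stand upright within 30 mm of where they stood (value of joint each of rim_front, rim_back, rim_left, rim_right above 0.36 rad and angle between coin_box's own z axis and vertical below 0.05 rad and distance of coin_box from where it was at the start of the episode below 0.04 m and linear speed of coin_box below 0.02 m/s and distance of each of coin_roll, stamp, glue_stick from where it was at the start of the episode below 0.03 m and angle between each of coin_roll, stamp, glue_stick's own z axis and vertical below 0.15 rad); the robot touches nothing.
It fails at once if the coin box is lifted (more than 20 mm) or tipped (more than 0.25 rad) (height (world z) of coin_box above 0.02 m or angle between coin_box's own z axis and vertical above 0.25 rad).
It fails at once if the coin box is shoved more than 60 mm from its place (distance of coin_box from where it was at the start of the episode above 0.06 m).
It fails at once if a bystander (coin roll, stamp, glue stick) is knocked over, lifted or moved more than 40 mm (distance of any of coin_roll, stamp, glue_stick from where it was at the start of the episode above 0.04 m or height (world z) of any of coin_roll, stamp, glue_stick above 0.02 m or angle between any of coin_roll, stamp, glue_stick's own z axis and vertical above 0.5 rad).
It also fails if it takes over 48 s, if anything falls off the work surface, if the arm or the gripper's body presses on something with over 40 N, if the wrist force passes 120 N, or if a joint passes its speed limit or range.

ROBOT

A 7-joint arm with a two-finger parallel gripper is mounted at the origin on a cart in front of the work surface, level with it; the furniture and walls round the work are solid. World frame = base frame: x ahead of the robot, y to its left, z up, the work surface at z = 0. Lengths are in m, angles in rad, forces in N, time in s.
With the tool pointing down it reaches from about 0.35 to 0.9 m from the base axis. Payload 8.1 kg.
Tool frame: the origin (TCP) lies midway between the tips of the shut fingers; the grasp point (between the pads) lies arm.grip_point_offset behind it (arm.grip_point_offset is the distance from the TCP to the grasp point, in m); y points along the fingers, z is the direction in which the jaws open and shut, and the axes are right-handed (so a half turn about y gives the same grasp; the last joint's range is limited). The gripper opens to 92 mm and grips with 3 to 60 N. Pads are 19 mm wide; open, the fingers measure 130 mm over their backs; the gripper's body (75 mm by 190 mm) begins 47 mm behind the grasp point.
Start: joints at [-1.365, 0.434, 0.025, 1.573, -0.012, 1.134, -0.075], TCP at [0.19, 0.595, 0.227] pointing down, gripper open.
Joint ranges: [-2.62, 2.62], [-0.44, 2.09], [-1.27, 1.32], [0.08, 2.57], [-1.32, 4.46], [0.12, 2], [-2.74, 2.74]. Speed limits (rad/s): [2.22, 2.22, 3.01, 3.01, 3.14, 3.14, 3.14].

INTERFACE

Orientations are given as a rotation vector (axis times angle).
In Python, from cell import arm, get_image, camera_info gives the robot as it stands.
- The arm moves only by the tool carry_out, never from a script. Its argument "steps" is one flat list of numbers, 5 for each row, row after row: the opening, from 0 (shut) to 1 (fully open), then the shift along the world's x, y, z in units of 0.1 m (1.0 is 0.1 m), then the turn about the world's z in units of 45 degrees (1.0 is 45 degrees). In form: [hand, dx, dy, dz, spin, hand, dx, dy, dz, spin, ...]. A call has 1 to 12 rows; each row is the pose to reach, as a shift and turn from the pose commanded when the call began; what a row does not reach only later rows make up. A row lasts 1/10 s, in which the tool goes at most 50 mm and 8.59 degrees, less where a joint would pass 70% of its speed; a pose out of reach is approached as far as the arm can. A call with a number of a shift or a turn outside -1 to 1 is refused whole. A call with a gripper value outside its range is refused whole. The fingers move at their own pace and stop on an object; "grip_force" is the grip in N (left out, the last holds). Time passes only in rows, so rows that repeat a pose let the fingers close. It gives the time, the measured TCP pose, the force and the opening at its end, in the units of the state.
- arm.observe(): the state, without advancing time (a new reading comes with each control period).
- get_image(name): name is "scene" or "top"; returns (picture, depth): 384x512x3 uint8, red, green, blue; 384x512 float32, m along the optical axis (not along the pixel's ray), 0 where there is no reading.
- camera_info(name): a dict with "fovy" (degrees; the focal length in pixels is half the picture's height over the tangent of half this angle, whatever the lens; pixels are square), "cx", "cy" (the principal point, pixels), "dist_coeffs" ([k1, k2, p1, p2, k3] as OpenCV has them; the pictures are not rectified), "R" (3x3) and "t" (3): a world point X has camera coordinates R X + t. Camera axes: x right, y down, z forward; pixel columns grow to the right and rows downward; lengths in m; the calibration is good to about 2 mm. A picture is of the moment at which its call begins. camera_info takes no time and is no camera call.
- arm.sign_off(): hands the job in, once; it reports no verdict.
The state is a dict: "clock": time; "joints": joint angles; "dq": joint speeds; "joint_efforts": joint torques, N m; "position": TCP position; "ee_rot": TCP orientation; "force": force on the tool from outside, world axes, zero at the start; "ft_torque": the same for the moment, N m; "width": opening from 0.0 (shut) to 1.0 (fully open).
Only numpy, scipy, OpenCV 4.12 (cv2) and the standard library are available. Lean on these libraries where they do the work, as an engineer would, in place of code of your own. Each camera call takes 0.05 s, during which the arm holds its last target. There are 200 camera calls.

## Working session

There is one attempt and no reset: what is moved stays moved. The work goes in short steps, Python scripts to look and compute and a tool call to move; the robot and the scene stay as the last step left them, time stands still between calls to the robot, and variables do not carry over. Pictures are saved under pics/ and viewed, about 8 in all and at most 12, crops included, and the job is handed in when it is done.

Besides the shell and the picture viewer there is one more tool, called after "Call:" as name(argument=value, ...) on one line, values as JSON. carry_out: Moves the arm, as the interface text tells. Shifts and turns lie within -1 to 1; 1 stands for 0.1 m of shift or 45 degrees of turn. Its arguments: {"type":"object","properties":{"steps":{"type":"array","items":{"type":"number"}},"grip_force":{"type":"number"}},"required":["steps"]}

```bash
mkdir -p pics; ls
python3 - <<'E'
from cell import arm,get_image,camera_info
import cv2,numpy as np
print(arm.observe(), arm.grip_point_offset)
for n in("scene","top"):
    p,d=get_image(n); cv2.imwrite(f"pics/{n}0.png",p[...,::-1]); np.savez(f"/tmp/{n}0.npz",p=p,d=d); print(n,camera_info(n))
E
```

```text
pics
{'clock': 0.0, 'joints': array([-1.36459489,  0.43521013,  0.02494344,  1.57410587, -0.01162097,
        1.13399148, -0.0751082 ]), 'dq': array([ 7.78603272e-04, -1.20585058e-03, -3.09842357e-05, -4.26792598e-04,
        6.55838420e-04, -1.02734488e-05, -1.80762321e-03]), 'joint_efforts': array([ 1.15215862e-03, -6.67842507e+01,  9.85489525e-01, -3.14457893e+01,
       -6.04630122e-02,  4.29915916e-02,  1.34364213e-04]), 'position': array([0.18982312, 0.59493458, 0.22594921]), 'ee_rot': array([-1.55873677,  0.24256048, -0.2423537 ]), 'force': array([ 1.37302927, -0.47035604, -0.44943297]), 'ft_torque': array([0.03746552, 0.0105648 , 0.00236645]), 'width': 0.9994476378517754} 0.0188
scene {'fovy': 54.26138799478333, 'cx': 253.92468730679042, 'cy': 192.79455030052603, 'dist_coeffs': array([0.02117282, 0.        , 0.        , 0.        , 0.        ]), 'R': array([[-0.89849516, -0.43897116,  0.00328128],
       [-0.2743666 ,  0.55571287, -0.7847969 ],
       [ 0.34267976, -0.70603649, -0.61974435]]), 't': array([0.44941896, 0.24564465, 0.67610815])}
top {'fovy': 44.34841654550179, 'cx': 251.22123664081403, 'cy': 189.97655488532106, 'dist_coeffs': array([-0.1988911,  0.       ,  0.       ,  0.       ,  0.       ]), 'R': array([[ 0.11595932, -0.99324872, -0.0032277 ],
       [-0.96857705, -0.1123579 , -0.2218878 ],
       [ 0.22002711,  0.02885623, -0.97506686]]), 't': array([-0.11936127,  0.53764479,  0.80823973])}
```

View pics/scene0.png

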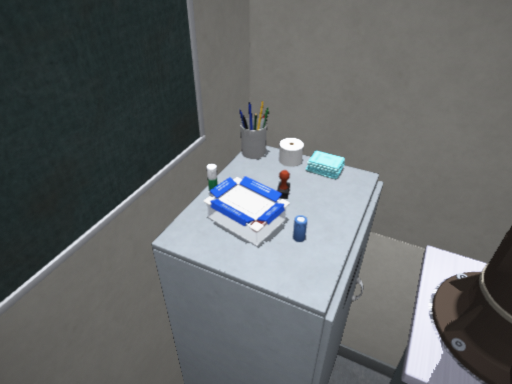

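View pics/top0.png

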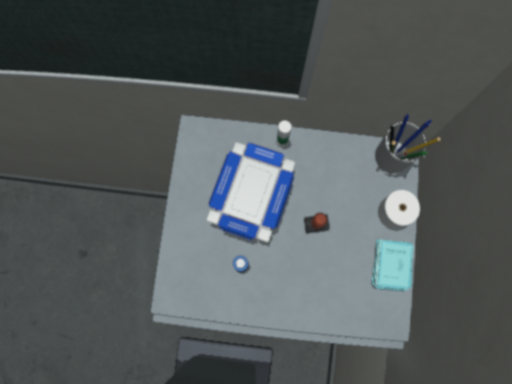

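The top view shows the box at about (252,192), rotated by roughly 20°. The coin roll is at (241,264), the stamp at (318,222) and the glue stick at (284,132). The scene view agrees.

```bash
cat > h.py <<'E'
import cv2,numpy as np
from cell import camera_info
def cam(n):
    c=camera_info(n); f=192/np.tan(np.radians(c["fovy"]/2))
    return c,np.array([[f,0,c["cx"]],[0,f,c["cy"]],[0,0,1]])
def cast(n,uv,z):
    c,K=cam(n); u=cv2.undistortPoints(np.float64(uv).reshape(-1,1,2),K,c["dist_coeffs"])[:,0]
    d=np.c_[u,np.ones(len(u))]@c["R"]; o=-c["R"].T@c["t"]
    return o+d*((np.asarray(z)-o[2])/d[:,2])[:,None]
def dep(n,uv,d):
    c,K=cam(n); u=cv2.undistortPoints(np.float64(uv).reshape(-1,1,2),K,c["dist_coeffs"])[:,0]
    z=d[np.int32(uv)[:,1],np.int32(uv)[:,0]]; return (np.c_[u,np.ones(len(u))]*z[:,None]-c["t"])@c["R"]
def blue(p):
    h=cv2.cvtColor(p,cv2.COLOR_RGB2HSV); return cv2.inRange(h,(105,130,90),(130,255,255))
E
python3 - <<'E'
from h import *
for n in("top","scene"):
    a=np.load(f"/tmp/{n}0.npz");p,d=a["p"],a["d"]
    m=cv2.morphologyEx(blue(p),cv2.MORPH_CLOSE,np.ones((3,3)))
    k,l,s,c=cv2.connectedComponentsWithStats(m)
    for i in range(1,k):
        if s[i,4]<60: continue
        (cx,cy),wh,an=cv2.minAreaRect(np.argwhere(l==i)[:,::-1].astype(np.float32))
        q=cast(n,[(cx,cy)],[.065])[0]; ys,xs=np.nonzero(l==i); w=dep(n,np.c_[xs,ys],d)
        b=cast(n,cv2.boxPoints(((cx,cy),wh,an)),[.065]*4)
        print(n,np.round((cx,cy),1),s[i,4],"cast",q.round(4),"depthmean",w.mean(0).round(4),"zmax",np.percentile(w[:,2],[10,90]).round(3),"sides",np.linalg.norm(b-np.roll(b,1,0),axis=1)[:2].round(3))
a=np.load("/tmp/top0.npz")
for nm,uv,z in(("roll",(241,264),.058),("stamp",(320,220),.07),("stampbase",(317,224),.02),("glue",(285,127),.088)):
    print(nm,cast("top",[uv],[z]).round(4),dep("top",[uv],a["d"]).round(4))
E
```

```text
top [263.9 154.3] 397 cast [ 0.6174 -0.0721  0.065 ] depthmean [ 0.6169 -0.0717  0.0642] zmax [0.06  0.068] sides [0.07  0.025]
top [224.3 180.6] 782 cast [ 0.5586 -0.0052  0.065 ] depthmean [ 0.5583 -0.0052  0.0658] zmax [0.061 0.069] sides [0.025 0.11 ]
top [278.2 199.2] 814 cast [ 0.5352 -0.1076  0.065 ] depthmean [ 0.5344 -0.1076  0.0687] zmax [0.061 0.069] sides [0.026 0.109]
top [237.5 226.9] 520 cast [ 0.4762 -0.04    0.065 ] depthmean [ 0.4756 -0.0408  0.0685] zmax [0.06  0.069] sides [0.069 0.028]
scene [264.5 196. ] 651 cast [ 0.5137 -0.0832  0.065 ] depthmean [ 0.5085 -0.075   0.0659] zmax [0.061 0.07 ] sides [0.175 0.096]
scene [228.2 205.4] 668 cast [ 0.5729 -0.0163  0.065 ] depthmean [ 0.5789 -0.0225  0.0674] zmax [0.061 0.07 ] sides [0.159 0.088]
scene [299.5 229.7] 191 cast [ 0.4011 -0.0134  0.065 ] depthmean [ 0.4093 -0.0411  0.0351] zmax [0.013 0.056] sides [0.021 0.063]
roll [[ 0.411  -0.0539  0.058 ]] [[ 0.4111 -0.0539  0.0562]]
stamp [[ 0.5047 -0.1864  0.07  ]] [[ 0.5054 -0.1869  0.0662]]
stampbase [[ 0.5052 -0.1876  0.02  ]] [[ 0.498  -0.1824  0.0635]]
glue [[ 0.6673 -0.1054  0.088 ]] [[ 0.6671 -0.1054  0.0885]]
```

Run:
```python
from scipy.spatial.transform import Rotation as R
from cell import arm
import numpy as np
s=arm.observe();M=R.from_rotvec(s["ee_rot"]).as_matrix();print(M.round(3));print("jaw angle",np.degrees(np.arctan2(M[1,2],M[0,2])))
c=np.array([.5469,-.0563]);a=np.radians(-12.85);x=np.array([np.cos(a),np.sin(a)]);y=np.array([-x[1],x[0]])
for n,o in(("front",-.076*x),("back",.076*x),("left",.056*y),("right",-.056*y)):print(n,(c+o).round(4))
```

```text
[[ 0.953 -0.     0.304]
 [-0.304 -0.001  0.953]
 [ 0.    -1.    -0.001]]
jaw angle 72.3003320076602
front [ 0.4728 -0.0394]
back [ 0.621  -0.0732]
left [ 0.5594 -0.0017]
right [ 0.5344 -0.1109]
```

Call:
carry_out(steps=[0,0.4,-1,0,0,0,0.4,-1,0,0,0,0.4,-1,0,0], grip_force=10)

```text
clock: 0.4
position: [0.2332, 0.4897, 0.2263]
ee_rot: [-1.56, 0.246, -0.248]
force: [-0.1, -0.7, 0.6]
width: 0.787
```

Call:
carry_out(steps=[0,0.66,-0.99,0,0.1,0,0.66,-0.99,0,0.1,0,0.66,-0.99,0,0.1])

```text
clock: 0.7
position: [0.2987, 0.3921, 0.2266]
ee_rot: [-1.565, 0.184, -0.185]
force: [-0.3, 1.0, -0.3]
width: 0.522
```

Call:
carry_out(steps=[0,0.66,-0.99,0,0,0,0.66,-0.99,0,0,0,0.66,-0.99,0,0])

```text
clock: 1.0
position: [0.3644, 0.2931, 0.2268]
ee_rot: [-1.564, 0.184, -0.186]
force: [0.0, 0.9, 0.4]
width: 0.266
```

Call:
carry_out(steps=[0,0.66,-0.99,0,0,0,0.66,-0.99,0,0,0,0.66,-0.99,0,0])

```text
clock: 1.3
position: [0.4302, 0.194, 0.2269]
ee_rot: [-1.564, 0.184, -0.186]
force: [0.5, 0.8, -0.1]
width: 0.024
```

Call:
carry_out(steps=[0,0.66,-0.99,0,0,0,0.66,-0.99,0,0,0,0.66,-0.99,0,0])

```text
clock: 1.6
position: [0.4961, 0.0947, 0.2269]
ee_rot: [-1.564, 0.184, -0.186]
force: [0.0, 0.8, -0.4]
width: 0.005
```

Call:
carry_out(steps=[0,0.66,-0.99,0,0,0,0.66,-0.99,0,0,0,0.66,-0.99,0,0,0,0.66,-0.99,0,0,0,0.66,-0.99,0,0])

```text
clock: 2.1
position: [0.5597, 0.0008, 0.2263]
ee_rot: [-1.563, 0.182, -0.18]
force: [-0.8, 0.7, -0.3]
width: 0.009
```

Call:
carry_out(steps=[0,0,-0.02,-0.4,0,0,0,-0.02,-0.8,0,0,0,-0.02,-1,0,0,0,-0.02,-1,0])

```text
clock: 2.5
position: [0.5572, 0.0005, 0.124]
ee_rot: [-1.564, 0.183, -0.174]
force: [-0.6, 0.4, 0.2]
width: 0.002
```

Call:
carry_out(steps=[0,0,0,-0.25,0,0,0,0,-0.45,0,0,0,0,-0.47,0,0,0,0,-0.49,0,0,0,0,-0.51,0,0,0,0,-0.51,0])

```text
clock: 3.1
position: [0.5606, -0.0013, 0.0767]
ee_rot: [-1.563, 0.179, -0.182]
force: [-0.4, 0.1, 0.8]
width: 0.007
```

Free at 0.0767. Now press in small steps.

Call:
carry_out(steps=[0,0,0,-0.03,0,0,0,0,-0.05,0,0,0,0,-0.07,0,0,0,0,-0.09,0,0,0,0,-0.11,0])

```text
clock: 3.6
position: [0.5605, -0.001, 0.065]
ee_rot: [-1.562, 0.18, -0.181]
force: [0.8, 2.3, 2.9]
width: 0.007
```

Call:
carry_out(steps=[0,0,0,-0.02,0,0,0,0,-0.04,0,0,0,0,-0.05,0,0,0,0,-0.05,0])

```text
clock: 4.0
position: [0.5599, -0.0018, 0.0602]
ee_rot: [-1.563, 0.181, -0.181]
force: [-2.4, 0.0, 8.8]
width: 0.006
```

Call:
carry_out(steps=[0,0,0,0.4,0,0,0,0,0.4,0,0,-0.4,-0.2,0.4,0,0,-0.87,-0.38,0.4,0,0,-0.87,-0.38,0.4,0,0,-0.87,-0.38,0.17,0,0,-0.87,-0.38,0.15,0])

```text
clock: 4.7
position: [0.4716, -0.0396, 0.0732]
ee_rot: [-1.564, 0.183, -0.179]
force: [0.3, 0.1, 0.1]
width: 0.009
```

Run:
```python
from h import *
from cell import get_image,arm
o=arm.observe();print(o["position"],o["force"])
p,d=get_image("scene");p2,_=get_image("top")
v=np.hstack([cv2.resize(p[130:280,170:340],None,fx=2.3,fy=2.3,interpolation=2),cv2.resize(p2[120:270,180:350],None,fx=2.3,fy=2.3,interpolation=2)])
cv2.imwrite("pics/a1.png",v[...,::-1])
```

```text
[ 0.47157508 -0.03963925  0.07322607] [0.31543784 0.1247269  0.1002947 ]
```

View pics/a1.png

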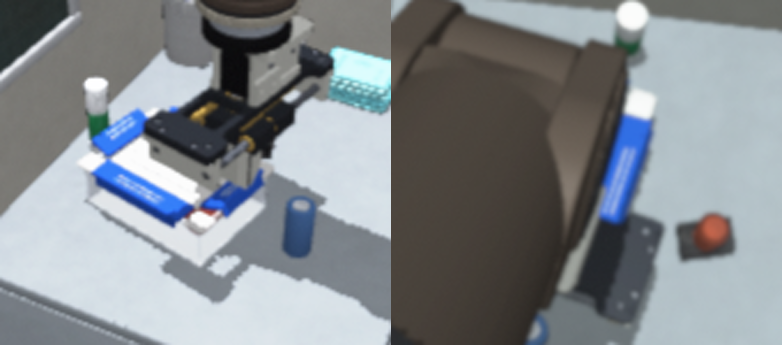

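The fingers are over the near section at (235,190), and the coin roll is clear. The left section appears level, which I'll verify later. Next I press the front one.

Call:
carry_out(steps=[0,0,0,-0.03,0,0,0,0,-0.05,0,0,0,0,-0.07,0,0,0,0,-0.09,0,0,0,0,-0.11,0,0,0,0,-0.13,0,0,0,0,-0.14,0,0,0,0,-0.14,0])

```text
clock: 5.6
position: [0.4731, -0.0396, 0.0606]
ee_rot: [-1.563, 0.181, -0.181]
force: [-0.3, -0.2, 0.8]
width: 0.009
```

Call:
carry_out(steps=[0,0,0,-0.01,0,0,0,0,-0.015,0,0,0,0,-0.015,0])

```text
clock: 5.9
position: [0.4732, -0.0396, 0.0601]
ee_rot: [-1.563, 0.18, -0.181]
force: [-3.9, -0.0, 14.9]
width: 0.009
```

Call:
carry_out(steps=[0,0,0,0.4,0,0,0,0,0.4,0,0,0.3,-0.35,0.4,0,0,0.61,-0.71,0.4,0,0,0.61,-0.71,0.4,0,0,0.61,-0.71,0.17,0,0,0.61,-0.71,0.15,0])

```text
clock: 6.6
position: [0.5324, -0.1104, 0.0722]
ee_rot: [-1.563, 0.184, -0.178]
force: [-0.4, -0.3, -0.1]
width: 0.011
```

Call:
carry_out(steps=[0,0,0,-0.03,0,0,0,0,-0.05,0,0,0,0,-0.07,0,0,0,0,-0.09,0,0,0,0,-0.11,0,0,0,0,-0.13,0,0,0,0,-0.14,0,0,0,0,-0.14,0])

```text
clock: 7.4
position: [0.5341, -0.1103, 0.0603]
ee_rot: [-1.563, 0.18, -0.181]
force: [0.1, -0.1, 1.4]
width: 0.006
```

Then a slight overpress, and on to the back: Δ(0.0869, 0.0371).

Call:
carry_out(steps=[0,0,0,-0.01,0,0,0,0,-0.01,0,0,0,0,-0.01,0])

```text
clock: 7.7
position: [0.5342, -0.1103, 0.0601]
ee_rot: [-1.563, 0.18, -0.181]
force: [-3.1, 1.4, 14.0]
width: 0.008
```

Call:
carry_out(steps=[0,0,0,0.4,0,0,0,0,0.4,0,0,0.4,0.2,0.4,0,0,0.87,0.37,0.4,0,0,0.87,0.37,0.4,0,0,0.87,0.37,0.17,0,0,0.87,0.37,0.15,0])

```text
clock: 8.4
position: [0.6193, -0.073, 0.0716]
ee_rot: [-1.564, 0.184, -0.177]
force: [-1.4, -0.5, -0.5]
width: 0.006
```

Call:
carry_out(steps=[0,0,0,-0.03,0,0,0,0,-0.05,0,0,0,0,-0.07,0,0,0,0,-0.09,0,0,0,0,-0.11,0,0,0,0,-0.13,0,0,0,0,-0.14,0,0,0,0,-0.15,0,0,0,0,-0.15,0])

```text
clock: 9.3
position: [0.6208, -0.0734, 0.0602]
ee_rot: [-1.563, 0.181, -0.181]
force: [-4.4, -0.5, 13.4]
width: 0.006
```

Call:
carry_out(steps=[0,0,0,0.4,0,0,0,0,0.8,0,0,0,0,1,0])

```text
clock: 9.6
position: [0.6218, -0.0738, 0.1622]
ee_rot: [-1.563, 0.179, -0.183]
force: [1.1, 0.3, -0.0]
width: 0.008
```

Call:
carry_out(steps=[0,-0.5,1,0.6,0,0,-0.5,1,0.6,0,0,-0.5,1,0.6,0])

```text
clock: 9.9
position: [0.5697, 0.0301, 0.2205]
ee_rot: [-1.561, 0.179, -0.178]
force: [0.4, 0.5, 0.7]
width: 0.002
```

Call:
carry_out(steps=[0,-0.6,1,0,0,0,-0.6,1,0,0,0,-0.6,1,0,0])

```text
clock: 10.2
position: [0.5077, 0.1315, 0.2188]
ee_rot: [-1.562, 0.178, -0.174]
force: [-1.0, 0.1, -0.1]
width: 0.004
```

Call:
carry_out(steps=[0,-0.6,1,0,0,0,-0.6,1,0,0,0,-0.6,1,0,0])

```text
clock: 10.5
position: [0.4474, 0.2311, 0.2188]
ee_rot: [-1.563, 0.178, -0.174]
force: [-1.2, -0.3, -0.2]
width: 0.001
```

Call:
carry_out(steps=[0,-0.6,1,0,0,0,-0.6,1,0,0,0,-0.6,1,0,0])

```text
clock: 10.8
position: [0.387, 0.331, 0.2188]
ee_rot: [-1.563, 0.177, -0.174]
force: [-0.1, 0.5, -0.9]
width: 0.006
```

Call:
carry_out(steps=[0,-0.6,1,0,0,0,-0.6,1,0,0,0,-0.6,1,0,0,0,-0.6,1,0,0])

```text
clock: 11.2
position: [0.3283, 0.4288, 0.2186]
ee_rot: [-1.564, 0.178, -0.175]
force: [0.7, -0.5, -0.8]
width: 0.007
```

Run:
```python
from h import *
from cell import get_image,arm
o=arm.observe();print(o["position"],o["force"])
p,d=get_image("scene");p2,d2=get_image("top")
v=np.hstack([cv2.resize(p[130:280,170:340],None,fx=2.3,fy=2.3,interpolation=2),cv2.resize(p2[120:270,180:350],None,fx=2.3,fy=2.3,interpolation=2)])
cv2.imwrite("pics/a2.png",v[...,::-1])
a0=np.load("/tmp/top0.npz")["d"]
k,l,s,c=cv2.connectedComponentsWithStats(cv2.morphologyEx(blue(p2),cv2.MORPH_CLOSE,np.ones((3,3))))
for i in range(1,k):
    if s[i,4]<60: continue
    pts=np.argwhere(cv2.erode(np.uint8(l==i),np.ones((3,3))))[:,::-1]; w=dep("top",pts,d2); w0=dep("top",pts,a0)
    r=cv2.minAreaRect(np.argwhere(l==i)[:,::-1].astype(np.float32))
    print(np.round(r[0],1),cast("top",[r[0]],[.06])[0].round(4),"z now",np.percentile(w[:,2],[5,50,95]).round(4),"before",np.percentile(w0[:,2],[5,50,95]).round(4))
for u,v in((241,264),(320,220),(285,127)): print(dep("top",[(u,v)],d2).round(4))
```

```text
[0.32829354 0.4288325  0.21860957] [ 0.67814769 -0.48505431 -0.83655244]
[263.8 154.6] [ 0.6183 -0.072   0.06  ] z now [0.0565 0.0591 0.0614] before [0.0598 0.0633 0.0679]
[224.3 181.2] [ 0.5587 -0.005   0.06  ] z now [0.0571 0.0596 0.0619] before [0.0604 0.0645 0.069 ]
[278.1 199.5] [ 0.5358 -0.1075  0.06  ] z now [0.0571 0.0596 0.0621] before [0.0612 0.0655 0.0696]
[237.8 226.8] [ 0.4771 -0.0401  0.06  ] z now [0.057  0.0595 0.062 ] before [0.0616 0.0655 0.0697]
[[ 0.4109 -0.054   0.0598]]
[[ 0.5049 -0.1865  0.0693]]
[[ 0.6677 -0.1054  0.087 ]]
```

View pics/a2.png

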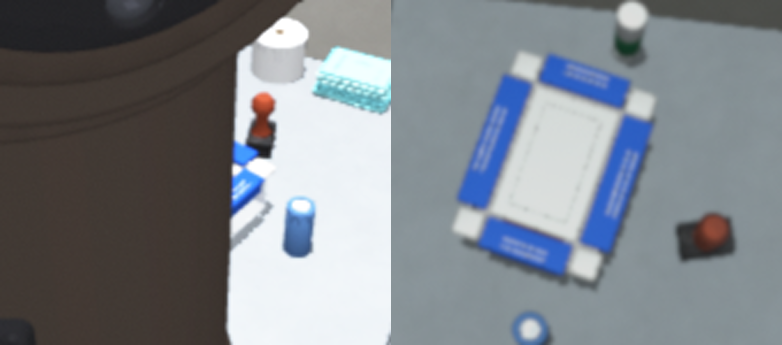

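All four sections now read about 59.5 mm, down from 63–66 mm. The crop shows the box in place and the bystanders standing. I'm handing it in.

```bash
python3 -c "
from cell import arm
print(arm.sign_off())"
```

```text
the job is handed in; nothing more can be done
None
```

I pressed the four blue rim sections down in turn (left, front, right, back) with the closed fingertips. Then I backed the arm away and handed the job in at about 11 s of the 48 s allowed.

**Rim sections:** In the last top-camera check, all four sections had a median height of 59–60 mm (60 mm is shut). Before pressing they read 63–66 mm. Each press ended against a firm stop at about 60 mm, with 9–15 N of vertical force.

**Box and bystanders:** The box moved by no more than about 1 mm in the images. The coin roll, stamp and glue stick are still standing, each within about 1 mm of where it was.

**Limit of the checks:** No check failed or disagreed. In the last scene view the arm blocked most of the box, so the final confirmation rests on the top camera and its depth reading.

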